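# Seat the spout cap and check it under the reading lens

### The arm

A 7-joint arm with a two-finger parallel gripper is mounted at the origin on the work surface. World frame = base frame: x ahead of the robot, y to its left, z up, the work surface at z = 0. Lengths are in m, angles in rad, forces in N, time in s.
With the tool pointing down it reaches from about 0.4 to 0.85 m from the base axis. Payload 10.4 kg.
Tool frame: the origin (TCP) lies on the centre line of the jaws, within the pads' length; the fingertips stand 22 mm ahead of it and the grasp point (between the pads) lies 3 mm ahead of it (arm.nose_length is the distance from the TCP to the fingertips, in m); z points along the fingers, x is the direction in which the jaws open and shut, and the axes are right-handed (so a half turn about z gives the same grasp; the last joint's range is limited). The gripper opens to 85 mm and grips with 20 to 120 N. Pads are 22 mm wide; open, the fingers measure 114 mm over their backs; the gripper's body (76 mm by 85 mm) begins 54 mm behind the grasp point. The pads swing forward as they close: fully open they stand 13 mm farther back than shut.
Start: joints at [1.193, 0.332, -0.065, 1.46, 0.022, 1.35, -0.088], TCP at [0.217, -0.586, 0.253] pointing down, gripper open.
Joint ranges: [-2.6, 2.6], [-0.5, 2.12], [-1.47, 1.34], [0.16, 2.42], [-1.27, 4.41], [0.06, 2.06], [-2.6, 2.6]. Speed limits (rad/s): [2.22, 2.22, 2.79, 2.79, 3.14, 3.14, 3.14].

### API

Orientations are given as a 3x3 rotation matrix whose columns are the frame's x, y, z axes.
In Python, from rig import state, get_image, camera_params, order, nets, arm gives the robot as it stands.
- The arm moves only by the tool carry_out, never from a script. Its argument "targets" is text: rows parted by semicolons, each of 7 numbers parted by spaces: the shift along the tool's x, y, z in mm, then the turn, a rotation vector about the tool's x, y, z in degrees, then the opening, from 0 (shut) to 1 (fully open). In form: x y z rx ry rz jaw; .... A call has exactly 5 rows; each row shifts and turns the commanded pose from where the row before left it, along the tool's axes as they then stand; what a row does not reach is not made up. A row lasts 1/12 s, in which the tool goes at most 41.7 mm and 7.16 degrees, less where a joint would pass 70% of its speed; a pose out of reach is approached as far as the arm can. A call with a gripper value outside its range is refused whole. The fingers move at their own pace and stop on an object; "force" is the grip in N (left out, the last holds). Time passes only in rows, so rows that do not move let the fingers close, or fill a call up. It gives the time, the measured TCP pose, the force and the opening at its end, in the units of the state.
- state(): the state, without advancing time (a new reading comes with each control period).
- get_image(name): name is "scene" or "top" or "wrist"; returns the picture (480x640x3 uint8, red, green, blue); there is no depth.
- camera_params(name): a dict with "intrinsics" (3x3 intrinsics, pixels), "xyz" and "orientation" of the camera in the world. Camera axes: x right, y up, looking along -z (the intrinsics and any distortion apply to the point x, -y, -z); pixel columns grow to the right and rows downward; lengths in m; the calibration is good to about 2 mm. A picture is of the moment at which its call begins: read the wrist's pose just before it. camera_params takes no time and is no camera call; for the wrist camera it gives the pose at the moment of the call.
- order.sign_off(): hands the job in, once; it reports no verdict.
Trained networks look in the newest picture that a camera, given by its name, has taken for a name from the list of things; names that differ only in an ending like _2 or _b are one class to them, and where a whole thing is asked for, a point or a joint stands for the part that bears it (a point fixed in the world has none). Each returns a list of dicts, best first, with "p" (0 to 1); they miss things now and then, are a little off and sometimes report something else, mostly with a low value. They report only what shows in the picture. A call takes as long as a camera call. They do not tell look-alikes from the thing itself.
- nets.recognise(target, camera): "position" ([x, y, z] in m, in world coordinates, good to about 4 mm: the middle of the surface that is visible of it).
- nets.trace(target, camera): "region" (480x640 bool, what is visible of it).
- nets.tip_of(target, camera): "position" ([x, y, z] in m, in world coordinates, good to about 4 mm: a listed point, or the origin of a listed thing).
The state is a dict: "time_s": time; "joint_positions": joint angles; "qd": joint speeds; "effort": joint torques, N m; "eef_pos": TCP position; "eef_rot": TCP orientation; "force": force on the tool from outside, world axes, zero at the start; "torque": the same for the moment, N m; "opening": finger opening in m.
Only numpy, scipy, OpenCV 4.12 (cv2) and the standard library are available. Lean on these libraries where they do the work, as an engineer would, in place of code of your own. Each camera call takes 0.05 s, during which the arm holds its last target.

### The job

On the inspection stand, the spout cap of the clamped sippy lid stands proud: first press it straight down until it is fully home. Then pick up the reading lens by its handle and hold it in the air, level, with the glass centred over that cap and at the height marked by the pointer on the stand's post, and finish still holding it steady there, resting on nothing. Do not shift the pointer, and leave the other things on the ledge where they are.

Things in the scene. Friction and masses are not known exactly. Their poses are not given: they have to be found in the camera images.
- stand: Inspection stand fixed on the ledge: round wooden base 90 mm across, 12 mm thick, with a 30 mm wide arm to its +x carrying a steel post (10 mm thick, 95 mm from the origin, top 150 mm above the ledge). A steel sippy lid 74 mm across with a spout in its middle is clamped on it. Origin on the ledge under the spout's axis; z up; +x from spout to post, within 0.4 rad of world x.
- cap (a joint): How far the white plastic spout cap of the stand's lid has been pushed down its spout, in m: 0 fully proud, 0.012 fully home on a hard stop. It starts at 0 to 0.004. It is a stiff push fit: it slides straight down against about 8 N and stays where it is left.
- cap_top (a point): Centre of the flat top of that cap (26 mm across, 26 mm high, on the spout's axis), 66 mm above the ledge when the joint reads 0 and 54 mm when home.
- pointer_tip (a point): Tip of the brass height pointer: a level rod 5 mm thick on a collar 22 mm across on the post, pointing at the spout's axis and ending 52 mm from it. The rod's centre line marks the height for the middle of the lens, set anywhere from 100 to 134 mm above the ledge. Axes as the stand's. Friction alone (about 6 N) holds the collar up: a bump shifts it.
- loupe: Reading lens lying on the ledge, about 110 g: black flat-sided handle 110 mm long (x -70 to +40 mm), 22 wide, 24 high, then a round lens in a steel rim. Origin on the handle's underside, below the balance point, the best grip; x towards the lens, z up, square to the glass. x lies within 0.4 rad of world x. Stand and lens swap sides, left or right, between starts.
- lens (a point): Centre of the lens glass (55 mm across), 85 mm along +x from the loupe's origin and 12 mm above its underside. The steel rim is 64 mm across and 9 mm thick, centred on this point.
- teether: Bystander: purple teething ring lying flat, 66 mm across, 11 mm thick; origin under its centre.
- comb: Bystander: yellow plastic comb lying flat, 150 x 30 x 6 mm; origin under its middle.
- rattle: Bystander: plastic rattle dumbbell lying down, 126 mm long, 38 mm high; origin under its middle.
- cup: Bystander: open stainless steel cup, 72 mm across, 85 mm high; origin under its centre.
- spare_lid: Bystander: a second sippy lid (74 mm across, 42 mm high) lying loose on the ledge with its cap already home, without stand or post; origin under its centre.
- bottle: Bystander: closed bottle, 52 mm across, 130 mm high; origin under its centre.
- spoon: Bystander: spoon, 150 mm long, lying at the far side of the ledge.
Mind the look-alikes: they are no part of the job. Leave any pink or red look-alike of the stand alone.

How it is judged:
On the way, in this order (a step that is already met when the one before it is completed fails the run):
1. the cap is pressed fully home while the reading lens still lies on the ledge (value of joint cap above 0.0105 m and height (world z) of lens below 0.03 m), for 0.2 s.
2. the reading lens is lifted clear of the ledge in the fingers (height (world z) of lens above 0.06 m and contact force between the fingers and loupe above 0.5 N), for 0.2 s.
At the end, for the whole second after the job is handed in: The cap is within 1.5 mm of fully home. The lens is held still in the fingers and touches no part of the stand, its centre within 12 mm of the cap's axis sideways and within 8 mm of the pointer's height, tilted less than 0.1 rad from level (value of joint cap above 0.0105 m and horizontal distance between lens and cap_top below 0.012 m and z of lens in the frame of pointer_tip between -0.008 and 0.008 m and angle between loupe's own z axis and vertical below 0.1 rad and linear speed of loupe below 0.02 m/s and angular speed of loupe below 0.15 rad/s and contact force between the fingers and loupe above 0.5 N and contact force between loupe and stand below 0.3 N); the arm keeps its last pose, push and grip.
It fails at once if the height pointer is shifted by more than 5 mm (distance of pointer_tip from where it was at the start of the episode above 0.005 m).
It fails at once if a bystander is moved by more than 30 mm (distance of any of teether, comb, rattle, cup, spare_lid, bottle, spoon from where it was at the start of the episode above 0.03 m).
It also fails if it takes over 58 s, if anything falls off the work surface, if the arm or the gripper's body presses on something with over 40 N, if the wrist force passes 120 N, or if a joint passes its speed limit or range.

## Working session

There is one attempt and no reset: what is moved stays moved. The work goes in short steps, Python scripts to look and compute and a tool call to move; the robot and the scene stay as the last step left them, time stands still between calls to the robot, and variables do not carry over. Pictures are saved under pics/ and viewed, and the job is handed in when it is done.

Besides the shell and the picture viewer there is one more tool, called after ">>>" by a JSON object that holds its "fn" and its "kwargs", one argument or row to a line. carry_out: Moves the arm, as the interface text tells. Its arguments: {"type":"object","properties":{"targets":{"type":"string"},"force":{"type":"number"}},"required":["targets"]}

```bash
ls; mkdir -p pics; python3 - <<'E'
from rig import state,get_image,camera_params,nets,arm
import cv2
s=state();print(s['time_s'],s['eef_pos'],s['eef_rot'],s['opening'],arm.nose_length)
for c in ("scene","top"):
    im=get_image(c);cv2.imwrite(f'pics/{c}0.png',im[:,:,::-1]);p=camera_params(c);print(c,p)
    for t in ("stand","cap_top","pointer_tip","loupe","lens"):
        print(t,[(r['position'],r['p']) for r in nets.tip_of(t,c)][:4])
print(state()['time_s'])
E
```

```text
pics
0.0 [ 0.2169918  -0.58575652  0.25252318] [[ 3.47415696e-01 -9.37711056e-01 -5.56542236e-04]
 [-9.37710188e-01 -3.47416133e-01  1.27824186e-03]
 [-1.39197328e-03  7.77940388e-05 -9.99999028e-01]] 0.08521326678081113 0.022
scene {'intrinsics': array([[561.17929532,   0.        , 316.74256923],
       [  0.        , 561.17929532, 239.69498627],
       [  0.        ,   0.        ,   1.        ]]), 'xyz': array([ 1.48465703, -0.23143763,  0.90997481]), 'orientation': array([[ 0.27215248, -0.60937995,  0.7447074 ],
       [ 0.96207213,  0.18736915, -0.19826755],
       [-0.01871492,  0.77042124,  0.63726044]])}
stand [([0.3251, 0.4127, -0.0003], 0.85), ([0.7057, 0.2332, -0.0005], 0.68), ([0.29, 0.1373, -0.0008], 0.67), ([0.5096, 0.2376, 0.0024], 0.57)]
cap_top [([0.3223, 0.4122, 0.0607], 0.59), ([0.7103, 0.2361, 0.0698], 0.53), ([0.285, 0.1407, 0.0633], 0.5), ([0.5127, 0.2362, 0.0597], 0.43)]
pointer_tip [([0.5115, 0.2372, 0.0636], 0.74), ([0.7586, 0.2126, 0.102], 0.68), ([0.5652, 0.2177, 0.1308], 0.39), ([0.3771, 0.41, 0.1025], 0.39)]
loupe [([0.5593, -0.2323, 0.0021], 0.79), ([0.63
[... 316 characters left out ...]
y([[ 0.0277986 ,  0.98735432, -0.1560727 ],
       [-0.99958683,  0.02859851,  0.00288163],
       [ 0.00730864,  0.15592811,  0.98774137]])}
stand [([0.5095, 0.2369, -0.0013], 0.84), ([0.2854, 0.1355, -0.0028], 0.62), ([0.7065, 0.2327, -0.0038], 0.59), ([0.324, 0.4154, 0.0003], 0.56)]
cap_top [([0.7102, 0.2363, 0.0645], 0.64), ([0.6823, 0.0045, 0.0008], 0.62), ([0.3229, 0.4177, 0.0632], 0.57), ([0.5167, 0.234, 0.0651], 0.51)]
pointer_tip [([0.3764, 0.406, 0.0967], 0.59), ([0.7611, 0.2177, 0.0955], 0.55), ([0.5603, 0.2194, 0.1247], 0.49), ([0.3352, 0.1224, 0.1015], 0.43)]
loupe [([0.5582, -0.2315, 0.0041], 0.67), ([0.7994, -0.0116, 0.0001], 0.66)]
lens [([0.6411, -0.2032, 0.0139], 0.73)]
0.6
```

View pics/scene0.png

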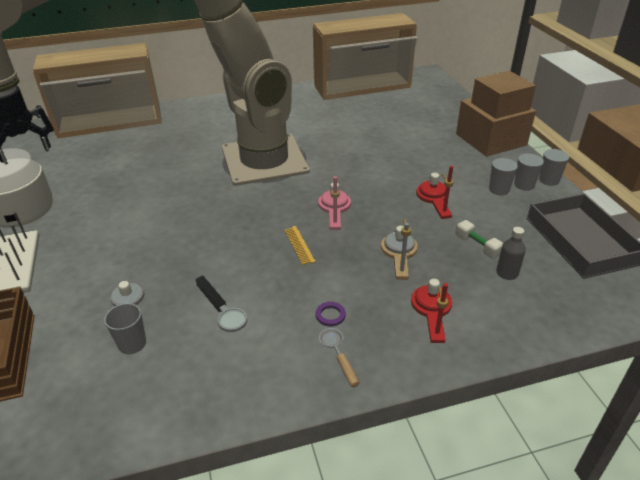

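View pics/top0.png

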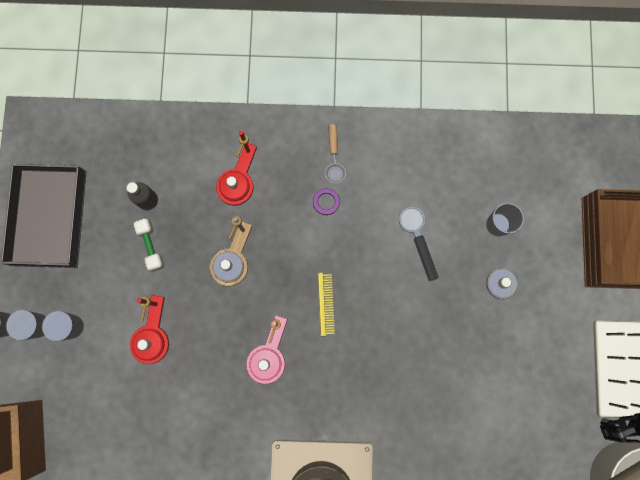

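The true stand is the wooden/grey one at scene (402,240), top (228,265). Its look-alikes are red at top (235,185) and (149,344), pink at (265,364), and the loose spare lid at (502,284). The true loupe has the black handle, at top (425,250). Its look-alike is the wooden-handled strainer at top (334,160). Next is a close crop of each.

```bash
python3 - <<'E'
import cv2,numpy as np
a=cv2.imread('pics/scene0.png');b=cv2.imread('pics/top0.png')
f=lambda im,x,y,w,h:cv2.resize(im[y:y+h,x:x+w],(400,300),interpolation=cv2.INTER_CUBIC)
o=np.vstack([np.hstack([f(a,362,212,80,60+8-8),f(b,190,210,80,60)]),np.hstack([f(a,180,255,100,75),f(b,375,200,100,75+15-15)])])
cv2.imwrite('pics/crop1.png',o)
E
```

```text
(no output)
```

View pics/crop1.png

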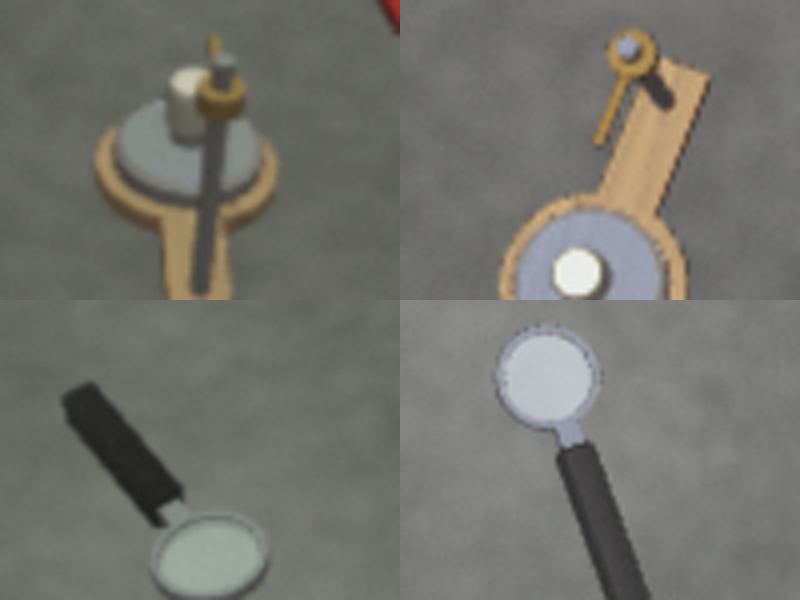

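```bash
cat > h.py <<'E'
import numpy as np,cv2
from rig import *
def proj(P,p):
    q=p['orientation'].T@(np.asarray(P,float)-p['xyz']); K=p['intrinsics']
    return np.array([K[0,0]*q[0]/-q[2]+K[0,2],K[1,1]*-q[1]/-q[2]+K[1,2]])
def onz(uv,z,p):
    K=p['intrinsics'];d=p['orientation']@np.array([(uv[0]-K[0,2])/K[0,0],-(uv[1]-K[1,2])/K[1,1],-1])
    return p['xyz']+d*(z-p['xyz'][2])/d[2]
E
python3 - <<'E'
from h import *
from scipy.optimize import least_squares
T=camera_params('top');S=camera_params('scene')
print('cap',onz((225.6,264.4),.064,T),'post',onz((235.6,219.4),.15,T),'lens',onz((375+147/4,200+77/4),.014,T),'lens scene',onz((180+211/4,255+256/4),.014,S))
def f(v):
    x,y,a,h,cz=v;c=np.array([np.cos(a),np.sin(a)]);P=lambda r,z:(x+r*c[0],y+r*c[1],z)
    return np.hstack([proj(P(0,cz),T)-(225.6,264.4),proj(P(52,h) if 0 else P(.052,h),T)-(229.8,238.6),proj(P(.095,.15),T)-(235.6,219.4),
      proj(P(.052,h),S)-(404.8,219.6),proj(P(.095,.15),S)-(362+224/5,212+58/5),(cz-.064)/.002])
r=least_squares(f,[.51,.237,-.34,.128,.064]);print(r.x,r.fun.round(1))
E
```

```text
cap [0.51128646 0.2346347  0.064     ] post [0.60106008 0.20446046 0.15      ] lens [ 0.64000258 -0.20183831  0.014     ] lens scene [ 0.64172937 -0.19793624  0.014     ]
[ 0.51163558  0.23526026 -0.30627142  0.12916278  0.06390061] [-0.3 -0.2 -0.7  0.1 -1.  -0.5 -1.2 -0.  -0.7  0.4 -0. ]
```

>>> {"fn": "carry_out", "kwargs": {
  "targets": "-17 -28 0 0 0 0 0;-17 -28 0 0 0 0 0;-17 -28 0 0 0 0 0;-17 -28 0 0 0 0 0;-17 -28 0 0 0 0 0"
}}

```text
time_s: 1.02
eef_pos: [0.3197, -0.4564, 0.2535]
eef_rot: [[0.347, -0.938, 0.0], [-0.938, -0.347, -0.0], [0.0, -0.0, -1.0]]
force: [0.3, -0.7, -0.7]
opening: 0.0253
```

>>> {"fn": "carry_out", "kwargs": {
  "targets": "-17 -28 0 0 0 0 0;-17 -28 0 0 0 0 0;-17 -28 0 0 0 0 0;-17 -28 0 0 0 0 0;-17 -28 0 0 0 0 0"
}}

```text
time_s: 1.43
eef_pos: [0.4214, -0.328, 0.2536]
eef_rot: [[0.347, -0.938, 0.0], [-0.938, -0.347, -0.001], [0.001, -0.0, -1.0]]
force: [0.3, -0.4, 0.6]
opening: 0.0002
```

>>> {"fn": "carry_out", "kwargs": {
  "targets": "-17 -28 0 0 0 0 0;-17 -28 0 0 0 0 0;-17 -28 0 0 0 0 0;-17 -28 0 0 0 0 0;-17 -28 0 0 0 0 0"
}}

```text
time_s: 1.85
eef_pos: [0.5232, -0.1998, 0.2536]
eef_rot: [[0.347, -0.938, 0.0], [-0.938, -0.347, -0.0], [0.001, -0.0, -1.0]]
force: [0.7, 0.1, 0.2]
opening: -0.0
```

```bash
python3 - <<'E'
from h import *
p=camera_params('wrist');im=get_image('wrist');cv2.imwrite('pics/w1.png',im[:,:,::-1]);np.save('w1.npy',p,allow_pickle=True)
print(p)
for t in('loupe','lens'):print(t,[(r['position'],r['p']) for r in nets.tip_of(t,'wrist')])
E
```

```text
{'intrinsics': array([[403.11493593,   0.        , 318.4753426 ],
       [  0.        , 403.11493593, 236.07494829],
       [  0.        ,   0.        ,   1.        ]]), 'xyz': array([ 0.59824618, -0.17067396,  0.37339172]), 'orientation': array([[ 3.46804497e-01,  8.90489508e-01,  2.94542150e-01],
       [-9.37937085e-01,  3.28987339e-01,  1.09733106e-01],
       [ 8.15541223e-04, -3.14317940e-01,  9.49317422e-01]])}
loupe [([0.5627, -0.2337, -0.0005], 0.84)]
lens [([0.6389, -0.2002, 0.0149], 0.87)]
```

View pics/w1.png

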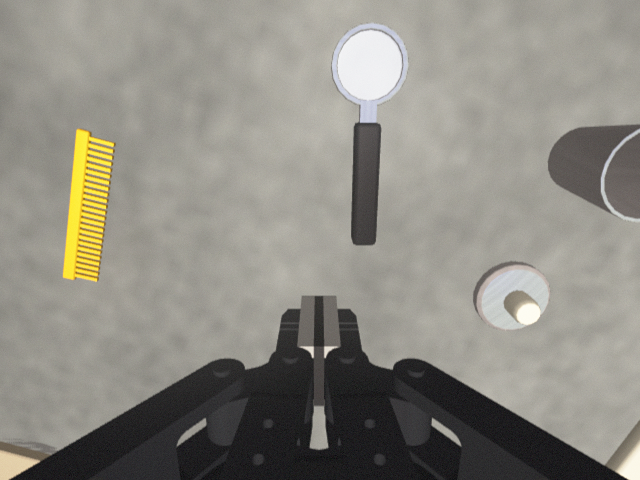

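>>> {"fn": "carry_out", "kwargs": {
  "targets": "-27 -9 0 0 0 0 0;-27 -9 0 0 0 0 0;-27 -9 0 0 0 0 0;-27 -9 0 0 0 0 0;-27 -9 0 0 0 0 0"
}}

```text
time_s: 2.42
eef_pos: [0.5172, -0.0589, 0.2534]
eef_rot: [[0.346, -0.938, 0.0], [-0.938, -0.346, -0.001], [0.001, 0.0, -1.0]]
force: [-0.3, 0.1, -0.8]
opening: 0.0
```

>>> {"fn": "carry_out", "kwargs": {
  "targets": "-27 -9 0 0 0 0 0;-27 -9 0 0 0 0 0;-27 -9 0 0 0 0 0;-27 -9 0 0 0 0 0;-27 -9 0 0 0 0 0"
}}

```text
time_s: 2.83
eef_pos: [0.5128, 0.0833, 0.2535]
eef_rot: [[0.346, -0.938, 0.001], [-0.938, -0.346, -0.001], [0.001, -0.0, -1.0]]
force: [0.3, -1.2, 0.4]
opening: -0.0002
```

>>> {"fn": "carry_out", "kwargs": {
  "targets": "-27 -9 0 0 0 0 0;-27 -9 0 0 0 0 0;-27 -9 0 0 0 0 0;0 0 0 0 0 7 0;0 0 0 0 0 7 0"
}}

```text
time_s: 3.25
eef_pos: [0.51, 0.1696, 0.2533]
eef_rot: [[0.107, -0.994, 0.0], [-0.994, -0.107, 0.0], [-0.0, -0.0, -1.0]]
force: [-0.2, -1.3, 0.3]
opening: 0.0001
```

>>> {"fn": "carry_out", "kwargs": {
  "targets": "0 0 0 0 0 7 0;0 0 0 0 0 7 0;0 0 0 0 0 7 0;0 0 0 0 0 3 0;0 0 0 0 0 0 0"
}}

```text
time_s: 3.67
eef_pos: [0.5105, 0.1675, 0.2533]
eef_rot: [[-0.308, -0.952, 0.0], [-0.952, 0.308, -0.001], [0.001, -0.0, -1.0]]
force: [0.4, 0.4, -0.3]
opening: -0.0
```

```bash
python3 - <<'E'
from h import *
p=camera_params('wrist');im=get_image('wrist');cv2.imwrite('pics/w2.png',im[:,:,::-1])
print(p,state()['joint_positions'])
for t in('stand','cap_top','pointer_tip'):print(t,[(r['position'],r['p']) for r in nets.tip_of(t,'wrist')])
P1=np.load('w1.npy',allow_pickle=True).item()
print(onz((370,63),.0165,P1),onz((368.5,124),.024,P1),onz((363,243),.024,P1))
E
```

```text
{'intrinsics': array([[403.11493593,   0.        , 318.4753426 ],
       [  0.        , 403.11493593, 236.07494829],
       [  0.        ,   0.        ,   1.        ]]), 'xyz': array([0.58663997, 0.14360834, 0.3731547 ]), 'orientation': array([[-3.07914198e-01,  9.03211531e-01,  2.98994611e-01],
       [-9.51413852e-01, -2.92554172e-01, -9.60402974e-02],
       [ 7.27416873e-04, -3.14039785e-01,  9.49409545e-01]])} [ 0.14226986  0.18962797 -0.61113238  1.6675229   0.11253457  1.31973018
 -2.36778037]
stand [([0.2893, 0.143, 0.0024], 0.86), ([0.5129, 0.2377, -0.0004], 0.81)]
cap_top [([0.5095, 0.2372, 0.0607], 0.93)]
pointer_tip [([0.5626, 0.2179, 0.1307], 0.62), ([0.5106, 0.2343, 0.0604], 0.35)]
[ 0.64173542 -0.1997635   0.0165    ] [ 0.59692176 -0.21606198  0.024     ] [ 0.49772788 -0.25173775  0.024     ]
```

View pics/w2.png

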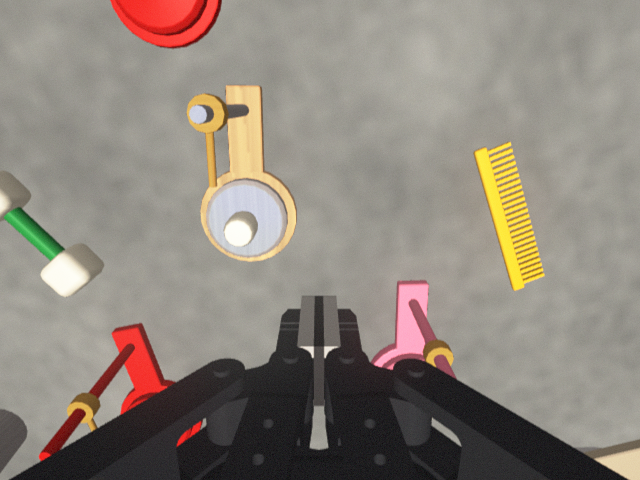

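The wrist picture shows the cap at (240,230), the rod at (211,160) and the post at (200,113). The camera would overhang the post with this tool yaw, and joint 7 is near its limit. I'll turn the tool half a turn back.

>>> {"fn": "carry_out", "kwargs": {
  "targets": "0 0 0 0 0 -7.1 0;0 0 0 0 0 -7.1 0;0 0 0 0 0 -7.1 0;0 0 0 0 0 -7.1 0;0 0 0 0 0 -7.1 0"
}}

```text
time_s: 4.28
eef_pos: [0.5102, 0.1685, 0.2533]
eef_rot: [[0.313, -0.95, 0.0], [-0.95, -0.313, -0.0], [0.0, 0.0, -1.0]]
force: [0.3, -0.1, -0.1]
opening: -0.0003
```

>>> {"fn": "carry_out", "kwargs": {
  "targets": "0 0 0 0 0 -7.1 0;0 0 0 0 0 -7.1 0;0 0 0 0 0 -7.1 0;0 0 0 0 0 -7.1 0;0 0 0 0 0 -7.1 0"
}}

```text
time_s: 4.7
eef_pos: [0.5102, 0.1685, 0.2533]
eef_rot: [[0.806, -0.591, 0.0], [-0.591, -0.806, -0.0], [0.0, 0.0, -1.0]]
force: [0.2, -0.1, -0.4]
opening: -0.0006
```

>>> {"fn": "carry_out", "kwargs": {
  "targets": "0 0 0 0 0 -7.1 0;0 0 0 0 0 -7.1 0;0 0 0 0 0 -7.1 0;0 0 0 0 0 -7.1 0;0 0 0 0 0 -7.1 0"
}}

```text
time_s: 5.12
eef_pos: [0.5102, 0.1684, 0.2533]
eef_rot: [[1.0, -0.013, 0.0], [-0.013, -1.0, -0.0], [0.0, 0.0, -1.0]]
force: [-0.1, -0.5, -1.0]
opening: 0.0002
```

>>> {"fn": "carry_out", "kwargs": {
  "targets": "0 0 0 0 0 -7.1 0;0 0 0 0 0 -7.1 0;0 0 0 0 0 -7.1 0;0 0 0 0 0 -7.1 0;0 0 0 0 0 -7.1 0"
}}

```text
time_s: 5.53
eef_pos: [0.5102, 0.1684, 0.2533]
eef_rot: [[0.822, 0.57, 0.0], [0.57, -0.822, -0.0], [-0.0, 0.0, -1.0]]
force: [-0.2, 0.4, 0.2]
opening: 0.0
```

>>> {"fn": "carry_out", "kwargs": {
  "targets": "0 0 0 0 0 -7.1 0;0 0 0 0 0 -7.1 0;0 0 0 0 0 -7.1 0;0 0 0 0 0 -7.1 0;0 0 0 0 0 -7.1 0"
}}

```text
time_s: 5.95
eef_pos: [0.5103, 0.1684, 0.2533]
eef_rot: [[0.338, 0.941, 0.0], [0.941, -0.338, -0.0], [-0.0, 0.0, -1.0]]
force: [-0.0, -0.1, 0.1]
opening: -0.0003
```

>>> {"fn": "carry_out", "kwargs": {
  "targets": "0 0 0 0 0 -2.5 0;0 0 0 0 0 0 0;0 0 0 0 0 0 0;0 0 0 0 0 0 0;0 0 0 0 0 0 0"
}}

```text
time_s: 6.37
eef_pos: [0.5102, 0.1687, 0.2533]
eef_rot: [[0.305, 0.952, 0.0], [0.952, -0.305, -0.0], [-0.0, 0.0, -1.0]]
force: [0.4, -0.2, -0.1]
opening: 0.0002
```

>>> {"fn": "carry_out", "kwargs": {
  "targets": "13 -4.5 0 0 0 0 0;13 -4.5 0 0 0 0 0;13 -4.5 0 0 0 0 0;13 -4.5 0 0 0 0 0;12 -4.5 0 0 0 0 0"
}}

```text
time_s: 6.78
eef_pos: [0.5081, 0.2373, 0.2533]
eef_rot: [[0.304, 0.953, 0.0], [0.953, -0.304, -0.0], [0.0, 0.0, -1.0]]
force: [0.1, -0.2, 0.4]
opening: -0.0003
```

```bash
python3 - <<'E'
from h import *
p=camera_params('wrist');im=get_image('wrist');cv2.imwrite('pics/w3.png',im[:,:,::-1]);np.save('w3.npy',p,allow_pickle=True)
s=state();print(s['eef_pos'],s['joint_positions'])
for t in('cap_top','pointer_tip'):print(t,[(r['position'],r['p']) for r in nets.tip_of(t,'wrist')])
print(proj((.511,.2355,.064),p),proj((.511+.052*.952,.2355-.052*.308,.129),p))
E
```

```text
[0.50722572 0.23990948 0.25341981] [ 0.29361994  0.34004041 -0.99462074  1.59458221  0.28865117  1.36431586
  0.53020632]
cap_top [([0.5101, 0.2345, 0.0631], 0.81)]
pointer_tip [([0.3342, 0.1252, 0.1035], 0.57)]
[316.697575   215.21028425] [316.13307271 314.22800709]
```

View pics/w3.png

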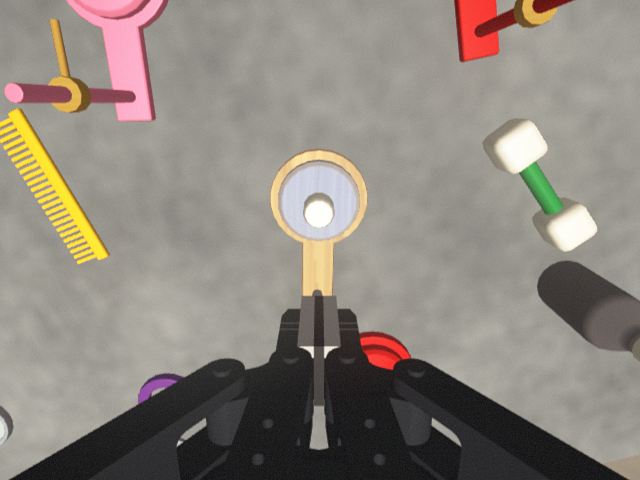

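```bash
python3 - <<'E'
from h import *
s=state();print(s['eef_pos'],s['qd'].round(3) if hasattr(s['qd'],'round') else s['qd'])
p=np.load('w3.npy',allow_pickle=True).item()
print(p['xyz'],onz((319,209.5),.064,p))
E
```

```text
[0.50780572 0.23730567 0.25324366] [ 0.03  -0.008  0.018  0.008  0.002  0.002  0.014]
[0.43030753 0.26284854 0.37307939] [0.50710211 0.23866467 0.064     ]
```

>>> {"fn": "carry_out", "kwargs": {
  "targets": "0 0 25 0 0 0 0;0 0 25 0 0 0 0;0 0 25 0 0 0 0;0 0 25 0 0 0 0;0 0 20 0 0 0 0"
}}

```text
time_s: 7.35
eef_pos: [0.5081, 0.2347, 0.1314]
eef_rot: [[0.305, 0.952, -0.001], [0.952, -0.305, -0.001], [-0.001, -0.0, -1.0]]
force: [-0.0, -0.2, 0.5]
opening: 0.0001
```

>>> {"fn": "carry_out", "kwargs": {
  "targets": "0 0 0 0 0 0 0;0 0 0 0 0 0 0;0 0 0 0 0 0 0;0 0 0 0 0 0 0;0 0 0 0 0 0 0"
}}

```text
time_s: 7.77
eef_pos: [0.5089, 0.2367, 0.1347]
eef_rot: [[0.304, 0.953, 0.002], [0.953, -0.304, 0.0], [0.001, 0.002, -1.0]]
force: [0.4, -0.5, 0.5]
opening: 0.0001
```

```bash
python3 - <<'E'
from h import *
p=camera_params('wrist');s=state();im=get_image('wrist');cv2.imwrite('pics/w4.png',im[:,:,::-1]);np.save('w4.npy',p,allow_pickle=True)
print(s['eef_pos'],p['xyz'],nets.tip_of('cap_top','wrist'))
im=get_image('scene');cv2.imwrite('pics/s4.png',cv2.resize(im[150:300,320:520,::-1],(800,600)))
E
```

```text
[0.50888937 0.23670379 0.13466956] [0.43083963 0.2621574  0.25431332] [{'position': [0.5092, 0.235, 0.0575], 'p': 0.75}, {'position': [0.5112, 0.2376, 0.0003], 'p': 0.55}]
```

View pics/w4.png

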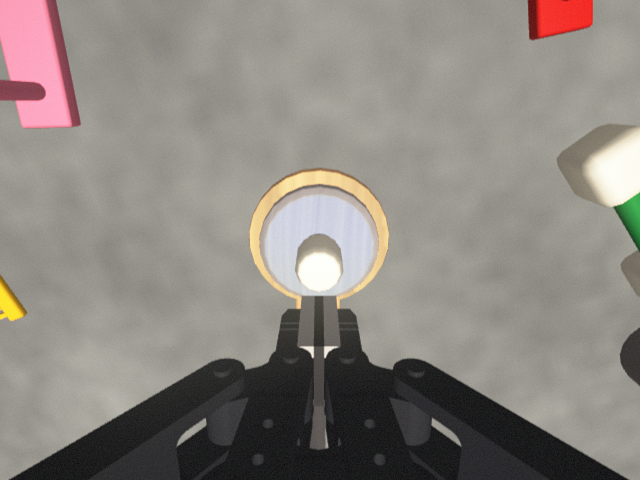

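View pics/s4.png

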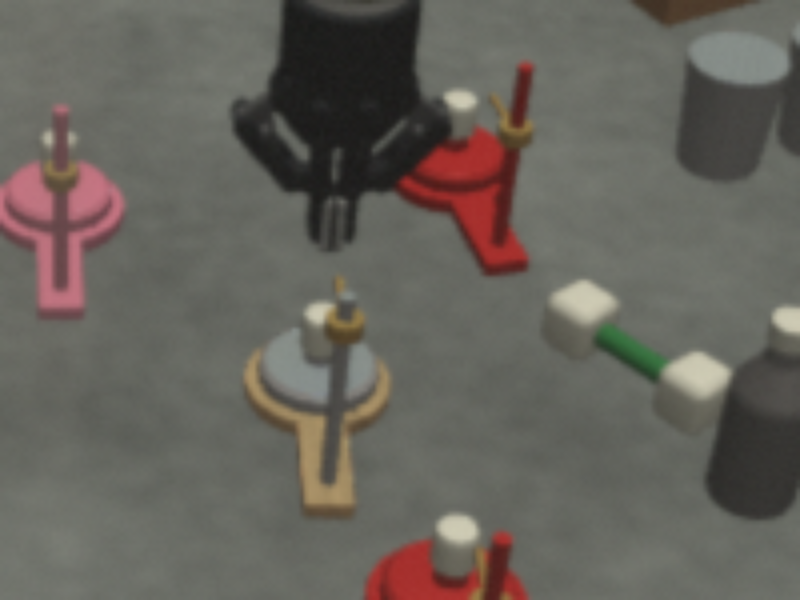

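```bash
python3 - <<'E'
from h import *
p=np.load('w4.npy',allow_pickle=True).item()
print(onz((320,271),.064,p))
E
```

```text
[0.50965692 0.23797898 0.064     ]
```

>>> {"fn": "carry_out", "kwargs": {
  "targets": "0 0 7 0 0 0 0;0 0 7 0 0 0 0;0 0 7 0 0 0 0;0 0 7 0 0 0 0;0 0 7 0 0 0 0"
}}

```text
time_s: 8.33
eef_pos: [0.5079, 0.2364, 0.0972]
eef_rot: [[0.303, 0.953, -0.001], [0.953, -0.303, -0.0], [-0.0, -0.001, -1.0]]
force: [-0.2, 0.0, 0.1]
opening: -0.0005
```

>>> {"fn": "carry_out", "kwargs": {
  "targets": "0 0 2 0 0 0 0;0 0 2 0 0 0 0;0 0 2 0 0 0 0;0 0 2 0 0 0 0;0 0 2 0 0 0 0"
}}

```text
time_s: 8.75
eef_pos: [0.5083, 0.2366, 0.0883]
eef_rot: [[0.304, 0.953, 0.0], [0.953, -0.304, 0.0], [0.0, 0.0, -1.0]]
force: [-0.2, -0.3, -0.1]
opening: -0.0004
```

>>> {"fn": "carry_out", "kwargs": {
  "targets": "0 0 2 0 0 0 0;0 0 2 0 0 0 0;0 0 2 0 0 0 0;0 0 2 0 0 0 0;0 0 1 0 0 0 0"
}}

```text
time_s: 9.17
eef_pos: [0.5083, 0.2366, 0.0797]
eef_rot: [[0.304, 0.953, 0.001], [0.953, -0.304, -0.0], [-0.0, 0.001, -1.0]]
force: [-2.5, -2.2, 8.5]
opening: 0.0003
```

>>> {"fn": "carry_out", "kwargs": {
  "targets": "0 0 1 0 0 0 0;0 0 1 0 0 0 0;0 0 1 0 0 0 0;0 0 0 0 0 0 0;0 0 0 0 0 0 0"
}}

```text
time_s: 9.58
eef_pos: [0.5083, 0.2366, 0.0767]
eef_rot: [[0.304, 0.953, 0.001], [0.953, -0.304, -0.0], [-0.0, 0.001, -1.0]]
force: [-1.1, -0.5, 4.9]
opening: -0.0001
```

>>> {"fn": "carry_out", "kwargs": {
  "targets": "0 0 1 0 0 0 0;0 0 1 0 0 0 0;0 0 0 0 0 0 0;0 0 0 0 0 0 0;0 0 0 0 0 0 0"
}}

```text
time_s: 10.0
eef_pos: [0.5085, 0.2367, 0.076]
eef_rot: [[0.304, 0.953, 0.001], [0.953, -0.304, -0.001], [-0.0, 0.001, -1.0]]
force: [-6.6, -5.5, 20.2]
opening: -0.0001
```

>>> {"fn": "carry_out", "kwargs": {
  "targets": "0 0 -5 0 0 0 0;0 0 -10 0 0 0 0;0 0 -20 0 0 0 0;0 0 -35 0 0 0 0;0 0 -35 0 0 0 0"
}}

```text
time_s: 10.42
eef_pos: [0.5075, 0.2364, 0.1803]
eef_rot: [[0.303, 0.953, -0.002], [0.953, -0.303, -0.0], [-0.001, -0.002, -1.0]]
force: [0.2, 0.4, 0.6]
opening: 0.0002
```

>>> {"fn": "carry_out", "kwargs": {
  "targets": "0 0 -35 0 0 0 0;0 0 -35 0 0 0 0;0 0 -4 0 0 0 0;0 0 0 0 0 0 0;0 0 0 0 0 0 0"
}}

```text
time_s: 10.83
eef_pos: [0.5081, 0.2364, 0.2531]
eef_rot: [[0.304, 0.953, 0.0], [0.953, -0.304, -0.0], [-0.0, 0.0, -1.0]]
force: [-0.1, 0.3, -0.2]
opening: 0.0002
```

```bash
python3 - <<'E'
from h import *
p=camera_params('wrist');s=state();im=get_image('wrist');cv2.imwrite('pics/w5.png',im[:,:,::-1]);np.save('w5.npy',p,allow_pickle=True)
print(s['eef_pos'],s['joint_positions'],nets.tip_of('cap_top','wrist'))
im=get_image('scene');cv2.imwrite('pics/s5.png',im[:,:,::-1]);im=get_image('top');cv2.imwrite('pics/t5.png',im[:,:,::-1])
a=cv2.imread('pics/scene0.png')[205:280,362:462];b=cv2.imread('pics/s5.png')[205:280,362:462]
w=cv2.resize(cv2.imread('pics/w5.png')[140:290,220:420],(400,300))
t=cv2.resize(cv2.imread('pics/t5.png')[200:290,190:310],(400,300))
f=lambda i:cv2.resize(i,(400,300))
cv2.imwrite('pics/c5.png',np.vstack([np.hstack([f(a),f(b)]),np.hstack([w,t])]))
E
```

```text
[0.50810404 0.23635993 0.25306107] [ 0.29994689  0.33883258 -0.99475444  1.59649338  0.28928592  1.36414042
  0.53349612] [{'position': [0.5119, 0.2367, 0.0515], 'p': 0.87}]
```

View pics/c5.png

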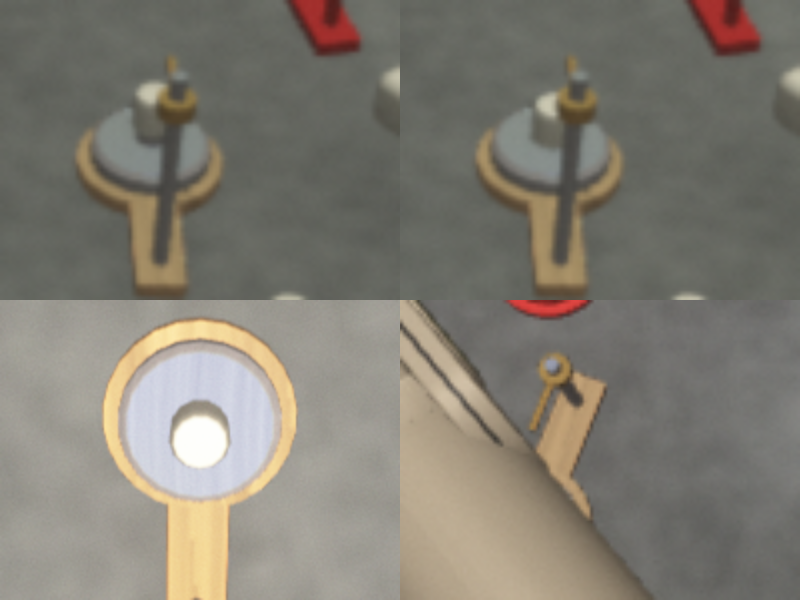

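Left crops: before and after. The cap is visibly lower and the pointer has not moved. I'll turn the tool for the loupe.

>>> {"fn": "carry_out", "kwargs": {
  "targets": "0 0 0 0 0 7.1 0.8;0 0 0 0 0 7.1 0.8;0 0 0 0 0 7.1 0.8;0 0 0 0 0 7.1 0.8;0 0 0 0 0 7.1 0.8"
}}

```text
time_s: 11.45
eef_pos: [0.5078, 0.2364, 0.2524]
eef_rot: [[0.804, 0.595, -0.001], [0.595, -0.804, -0.0], [-0.001, -0.001, -1.0]]
force: [0.4, -0.9, -0.4]
opening: 0.0608
```

>>> {"fn": "carry_out", "kwargs": {
  "targets": "0 0 0 0 0 7.1 0.8;0 0 0 0 0 7.1 0.8;0 0 0 0 0 7.1 0.8;0 0 0 0 0 7.1 0.8;0 0 0 0 0 7.1 0.8"
}}

```text
time_s: 11.87
eef_pos: [0.5078, 0.2364, 0.2523]
eef_rot: [[1.0, 0.017, -0.001], [0.017, -1.0, -0.0], [-0.001, 0.0, -1.0]]
force: [0.4, 0.0, -0.7]
opening: 0.0684
```

>>> {"fn": "carry_out", "kwargs": {
  "targets": "0 0 0 0 0 7.1 0.8;0 0 0 0 0 7.1 0.8;0 0 0 0 0 7.1 0.8;0 0 0 0 0 7.1 0.8;0 0 0 0 0 7.1 0.8"
}}

```text
time_s: 12.28
eef_pos: [0.5078, 0.2364, 0.2523]
eef_rot: [[0.824, -0.567, -0.002], [-0.567, -0.824, -0.001], [-0.001, 0.001, -1.0]]
force: [-0.3, -0.1, -0.4]
opening: 0.0687
```

>>> {"fn": "carry_out", "kwargs": {
  "targets": "0 0 0 0 0 7.1 0.8;0 0 0 0 0 7.1 0.8;0 0 0 0 0 7.1 0.8;0 0 0 0 0 7.1 0.8;0 0 0 0 0 7.1 0.8"
}}

```text
time_s: 12.7
eef_pos: [0.5078, 0.2364, 0.2522]
eef_rot: [[0.342, -0.94, -0.002], [-0.94, -0.342, -0.001], [-0.0, 0.002, -1.0]]
force: [-0.5, -0.5, -0.4]
opening: 0.0682
```

>>> {"fn": "carry_out", "kwargs": {
  "targets": "30 7 0 0 0 0 0.8;30 7 0 0 0 0 0.8;30 7 0 0 0 0 0.8;30 7 0 0 0 0 0.8;30 7 0 0 0 0 0.8"
}}

```text
time_s: 13.12
eef_pos: [0.5271, 0.0822, 0.2524]
eef_rot: [[0.348, -0.938, -0.001], [-0.938, -0.348, -0.0], [-0.0, 0.001, -1.0]]
force: [0.6, 0.1, 0.3]
opening: 0.0683
```

>>> {"fn": "carry_out", "kwargs": {
  "targets": "30 7 0 0 0 0 0.8;30 7 0 0 0 0 0.8;30 7 0 0 0 0 0.8;30 7 0 0 0 0 0.8;30 7 0 0 0 0 0.8"
}}

```text
time_s: 13.53
eef_pos: [0.5464, -0.0706, 0.2524]
eef_rot: [[0.348, -0.938, -0.001], [-0.938, -0.348, 0.0], [-0.001, 0.001, -1.0]]
force: [0.9, -0.4, -0.5]
opening: 0.0684
```

>>> {"fn": "carry_out", "kwargs": {
  "targets": "30 7 0 0 0 0 0.8;30 7 0 0 0 0 0.8;30 7 0 0 0 0 0.8;30 7 0 0 0 0 0.8;30 7 0 0 0 0 0.8"
}}

```text
time_s: 13.95
eef_pos: [0.5657, -0.2233, 0.2522]
eef_rot: [[0.348, -0.938, -0.001], [-0.938, -0.348, 0.0], [-0.001, 0.001, -1.0]]
force: [1.5, 1.6, -0.3]
opening: 0.0682
```

>>> {"fn": "carry_out", "kwargs": {
  "targets": "0 0 20 0 0 0 0.8;0 0 25 0 0 0 0.8;0 0 25 0 0 0 0.8;0 0 20 0 0 0 0.8;0 0 0 0 0 0 0.8"
}}

```text
time_s: 14.37
eef_pos: [0.5634, -0.2211, 0.1578]
eef_rot: [[0.348, -0.938, -0.008], [-0.938, -0.348, 0.003], [-0.006, 0.006, -1.0]]
force: [-0.3, 0.4, -0.3]
opening: 0.0685
```

```bash
python3 - <<'E'
from h import *
p=camera_params('wrist');s=state();im=get_image('wrist');cv2.imwrite('pics/w6.png',im[:,:,::-1]);np.save('w6.npy',p,allow_pickle=True)
print(s['eef_pos'],s['eef_rot'].round(3),s['joint_positions'])
for t in('loupe','lens'):print(t,[(r['position'],r['p']) for r in nets.tip_of(t,'wrist')])
E
```

```text
[ 0.56337325 -0.22109182  0.15783707] [[ 0.348 -0.938 -0.008]
 [-0.938 -0.348  0.003]
 [-0.006  0.006 -1.   ]] [ 0.56140719  0.38371357 -0.32792304  1.61235941  0.13006608  1.17560048
 -1.01126783]
loupe [([0.564, -0.232, 0.0007], 0.61)]
lens [([0.6401, -0.2034, 0.0175], 0.95)]
```

View pics/w6.png

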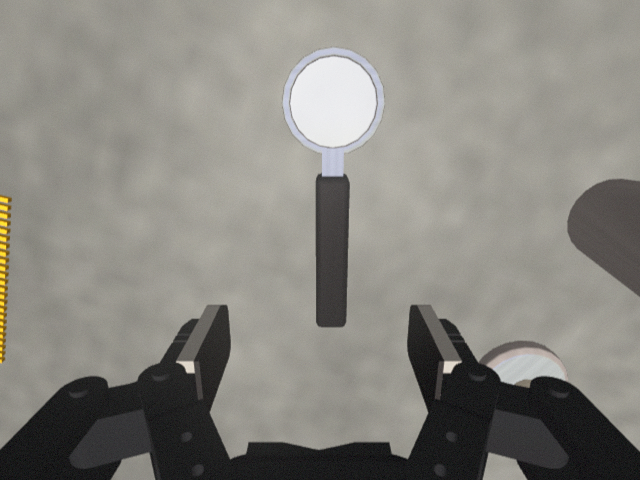

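```bash
python3 - <<'E'
from h import *
p=np.load('w6.npy',allow_pickle=True).item();T=camera_params('top')
L=onz((333.5,101),.0165,p);A=onz((333,176),.024,p);B=onz((331.5,325),.024,p)
print(L,A,B,np.arctan2(*(A-B)[[1,0]]),np.linalg.norm(A-B),np.arctan2(*(L-B)[[1,0]]))
s=state();R=s['eef_rot'];print(s['eef_pos'])
for a in(.342,):
  c=np.array([np.cos(a),np.sin(a),0])
  for o in (L-.085*c,A-.04*c,B+.07*c):
    print(o, (R.T@(o-s['eef_pos'])*1000).round(1))
print('spare',R.T@(onz((502,284),.02,T)-s['eef_pos']))
E
```

```text
[ 0.64137947 -0.20002788  0.0165    ] [ 0.59932252 -0.21559261  0.024     ] [ 0.49879462 -0.25298489  0.024     ] 0.3561020417233399 0.10725689275308647 0.35561688448061435
[ 0.56639456 -0.22190327  0.16407583]
[ 0.56130217 -0.2285345   0.0165    ] [  4.4   7.1 147.6]
[ 0.56163909 -0.22900749  0.024     ] [  5.    7.  140.1]
[ 0.56474062 -0.22950885  0.024     ] [  6.5   4.2 140.1]
spare [0.15516911 0.14073207 0.14405641]
```

>>> {"fn": "carry_out", "kwargs": {
  "targets": "1 1.4 20 0 0 0 0.8;1 1.3 20 0 0 0 0.8;1 1.3 20 0 0 0 0.8;1 1.3 20 0 0 0 0.8;1 1.3 20 0 0 0 0.8"
}}

```text
time_s: 14.93
eef_pos: [0.5627, -0.2294, 0.0645]
eef_rot: [[0.347, -0.938, 0.003], [-0.938, -0.347, -0.001], [0.002, -0.002, -1.0]]
force: [-0.6, 1.2, -0.5]
opening: 0.0686
```

>>> {"fn": "carry_out", "kwargs": {
  "targets": "0 0 10 0 0 0 0.8;0 0 10 0 0 0 0.8;0 0 5 0 0 0 0.8;0 0 0 0 0 0 0.8;0 0 0 0 0 0 0.8"
}}

```text
time_s: 15.35
eef_pos: [0.5622, -0.2289, 0.0392]
eef_rot: [[0.348, -0.938, 0.001], [-0.938, -0.348, -0.0], [0.001, -0.001, -1.0]]
force: [-0.1, 0.3, 0.3]
opening: 0.0683
```

```bash
python3 - <<'E'
from h import *
p=camera_params('wrist');im=get_image('wrist');cv2.imwrite('pics/w7.png',im[:,:,::-1])
s=state();print(s['eef_pos'],s['eef_rot'].round(3))
E
```

```text
[ 0.56231827 -0.22905359  0.03942502] [[ 0.347 -0.938  0.001]
 [-0.938 -0.347 -0.001]
 [ 0.001 -0.001 -1.   ]]
```

View pics/w7.png

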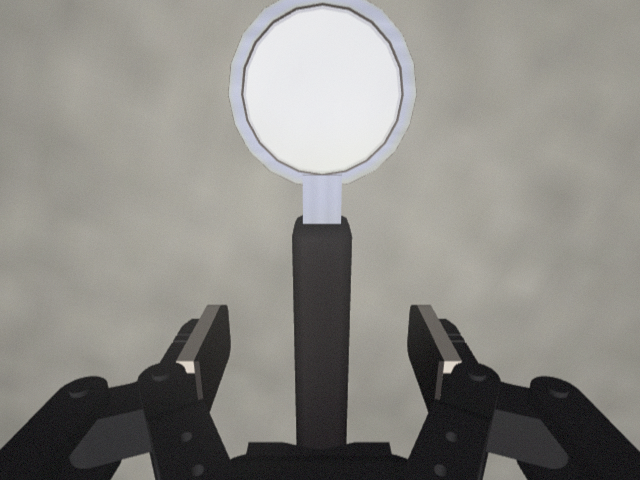

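The handle is centred between the pads at column 322, with the gap centre at 319. I'll descend and grip.

>>> {"fn": "carry_out", "kwargs": {
  "targets": "0.5 0 5 0 0 0 0.8;0 0 5 0 0 0 0.8;0 0 3.5 0 0 0 0.8;0 0 0 0 0 0 0.4;0 0 0 0 0 0 0.3",
  "force": 60
}}

```text
time_s: 15.82
eef_pos: [0.5615, -0.2293, 0.0245]
eef_rot: [[0.347, -0.938, -0.001], [-0.938, -0.347, 0.0], [-0.0, 0.0, -1.0]]
force: [-0.1, 1.0, 0.5]
opening: 0.0453
```

>>> {"fn": "carry_out", "kwargs": {
  "targets": "0 0 0 0 0 0 0.1;0 0 0 0 0 0 0.1;0 0 0 0 0 0 0.1;0 0 0 0 0 0 0.1;0 0 0 0 0 0 0.1"
}}

```text
time_s: 16.23
eef_pos: [0.5621, -0.2294, 0.0252]
eef_rot: [[0.347, -0.938, 0.001], [-0.938, -0.347, -0.0], [0.001, -0.001, -1.0]]
force: [-0.2, -0.4, 4.8]
opening: 0.0206
```

>>> {"fn": "carry_out", "kwargs": {
  "targets": "0 0 0 0 0 0 0;0 0 0 0 0 0 0;0 0 0 0 0 0 0;0 0 0 0 0 0 0;0 0 0 0 0 0 0"
}}

```text
time_s: 16.65
eef_pos: [0.5621, -0.2295, 0.0252]
eef_rot: [[0.347, -0.938, 0.001], [-0.938, -0.347, -0.0], [0.001, -0.001, -1.0]]
force: [-0.9, 1.2, 5.7]
opening: 0.021
```

>>> {"fn": "carry_out", "kwargs": {
  "targets": "0 0 -3 0 0 0 0;0 0 -8 0 0 0 0;0 0 -15 0 0 0 0;0 0 -20 0 0 0 0;0 0 -20 0 0 0 0"
}}

```text
time_s: 17.07
eef_pos: [0.5611, -0.2292, 0.0914]
eef_rot: [[0.347, -0.938, -0.001], [-0.938, -0.347, 0.001], [-0.001, 0.001, -1.0]]
force: [-0.1, -0.3, -1.5]
opening: 0.0208
```

>>> {"fn": "carry_out", "kwargs": {
  "targets": "0 0 -20 0 0 0 0;0 0 -20 0 0 0 0;0 0 -20 0 0 0 0;0 0 -20 0 0 0 0;0 0 -20 0 0 0 0"
}}

```text
time_s: 17.48
eef_pos: [0.5614, -0.2292, 0.1921]
eef_rot: [[0.347, -0.938, -0.0], [-0.938, -0.347, 0.0], [-0.0, 0.0, -1.0]]
force: [-0.2, 0.0, -1.5]
opening: 0.0209
```

>>> {"fn": "carry_out", "kwargs": {
  "targets": "0 0 -10 0 0 0 0;0 0 0 0 0 0 0;0 0 0 0 0 0 0;0 0 0 0 0 0 0;0 0 0 0 0 0 0"
}}

```text
time_s: 17.9
eef_pos: [0.5611, -0.2292, 0.1992]
eef_rot: [[0.347, -0.938, -0.002], [-0.938, -0.347, 0.001], [-0.002, 0.002, -1.0]]
force: [-0.4, -0.2, -1.7]
opening: 0.0211
```

```bash
python3 - <<'E'
from h import *
p=camera_params('wrist');s=state();im=get_image('wrist');cv2.imwrite('pics/w8.png',im[:,:,::-1]);np.save('w8.npy',p,allow_pickle=True)
print(s['eef_pos'],s['eef_rot'].round(3),s['force'],s['torque'])
for t in('loupe','lens'):
  for r in nets.tip_of(t,'wrist'):print(t,r, (s['eef_rot'].T@(r['position']-s['eef_pos'])*1000).round(1))
im=get_image('scene');cv2.imwrite('pics/s8.png',im[:,:,::-1])
for t in('loupe','lens'):
  for r in nets.tip_of(t,'scene'):print(t,r, (s['eef_rot'].T@(r['position']-s['eef_pos'])*1000).round(1))
E
```

```text
[ 0.56106052 -0.22915106  0.19924024] [[ 0.347 -0.938 -0.002]
 [-0.938 -0.347  0.001]
 [-0.002  0.002 -1.   ]] [-0.40706628 -0.17277456 -1.71258083] [-0.01419854 -0.02787183  0.0080529 ]
loupe {'position': [0.5622, -0.2286, 0.1741], 'p': 0.69} [-0.1 -1.3 25.1]
lens {'position': [0.6394, -0.2003, 0.1881], 'p': 0.89} [  0.2 -83.5  11. ]
loupe {'position': [0.5589, -0.2315, 0.1727], 'p': 0.71} [ 1.5  2.8 26.5]
```

View pics/w8.png

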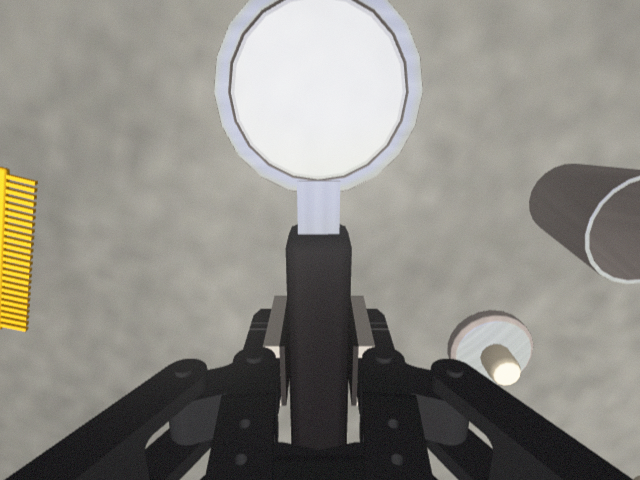

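View pics/s8.png

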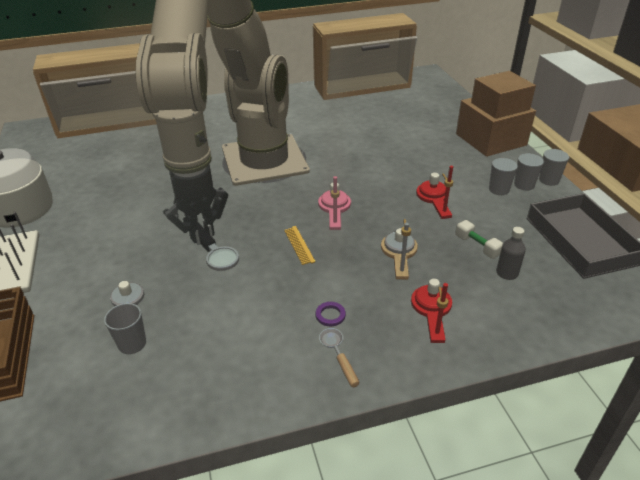

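```bash
python3 - <<'E'
from h import *
from scipy.optimize import least_squares
p=np.load('w8.npy',allow_pickle=True).item()
R=np.array([[.347,-.938,0],[-.938,-.347,0],[0,0,-1]]);R=np.array([[.347,-.938,-.002],[-.938,-.347,.001],[-.002,.002,-1]]);t=np.array([.56106,-.22915,.19924])
im=cv2.imread('pics/w8.png')
def circ(v,r=.032,top=.0045):
    x,y,z,pit=v;a=np.linspace(0,2*np.pi,181)
    # tool frame; top face nearer camera (z smaller)
    c=np.array([x,y,z]);u=np.array([1,0,0]);w=np.array([0,-np.cos(pit),-np.sin(pit)]);n=np.array([0,np.sin(pit),-np.cos(pit)])
    P=[R@(c+r*(np.cos(q)*u+np.sin(q)*w)+top*n)+t for q in a]
    return np.array([proj(k,p) for k in P])
for z in(.010,.013):
  for pit in(0,.05):
    q=circ((0,-.084,z,pit));print(z,pit,q[:,0].min(),q[:,0].max(),q[:,1].max(), q[q[:,0].argmin(),1])
q=circ((0,-.084,.013,0));cv2.polylines(im,[q.round().astype(int)],True,(0,0,255),1);cv2.imwrite('pics/w8c.png',cv2.resize(im[0:240,180:460],(700,600)))
E
```

```text
0.01 0 212.44072588859376 432.2110158983321 197.102603106688 81.64817821071162
0.01 0.05 212.38574962926964 432.2903598918359 196.55169995789856 78.3546455187435
0.013 0 214.95424150149938 429.5035384272811 195.03858152584883 82.13923740281527
0.013 0.05 214.90964231954842 429.57623523541054 194.52420272753574 78.92594192499769
```

View pics/w8c.png

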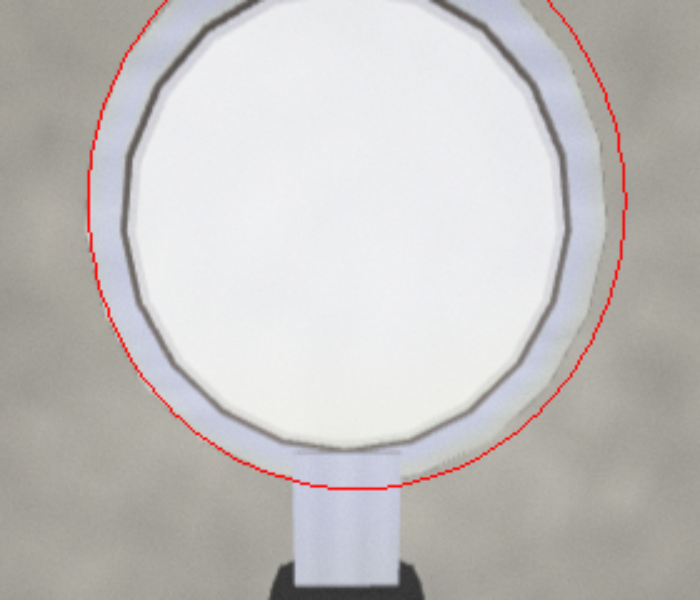

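```bash
python3 - <<'E'
from h import *
p=np.load('w8.npy',allow_pickle=True).item()
R8=np.array([[.347,-.938,-.002],[-.938,-.347,.001],[-.002,.002,-1]]);t8=np.array([.56106,-.22915,.19924])
# camera in tool frame
Rc=R8.T@p['orientation'];tc=R8.T@(p['xyz']-t8)
def pj(Pt):
    return proj(Pt,dict(orientation=Rc,xyz=tc,intrinsics=p['intrinsics']))
a=np.linspace(0,2*np.pi,361)
def w(y,z,r=.032,x=0,pit=0):
    q=np.array([pj((x+r*np.cos(k),y+r*np.sin(k)*np.cos(pit),z-.0045+r*np.sin(k)*np.sin(pit))) for k in a]);return (q[:,0].min().round(1),q[:,0].max().round(1),q[:,1].max().round(1))
print('w7 pred (obs 230,415,185)',w(-.084,.0394-.012),w(-.084,.0394-.012,.031))
for z in (.011,.013,.015,.017):print(z,'w8 (obs 215,422,191)',w(-.084,z),w(-.084,z,.031), 'glass',w(-.084,z,.0275))
E
python3 - <<'E'
import cv2,numpy as np
for n in('w7','w8'):
    im=cv2.cvtColor(cv2.imread(f'pics/{n}.png'),cv2.COLOR_BGR2HSV)
    for row in (60,80,90,100):
        S=im[row,:,1].astype(int);V=im[row,:,2].astype(int);b=im[row,:,0].astype(int)
        m=np.where((b>100)&(S>15))[0] ; print(n,row,m.min() if len(m) else None,m.max() if len(m) else None)
    m=np.where(cv2.inRange(im,(0,0,225),(180,30,255))[:230]>0);print(n,'glass',m[1].min(),m[1].max(),m[0].max())
E
```

```text
w7 pred (obs 230,415,185) (np.float64(225.6), np.float64(418.3), np.float64(186.2)) (np.float64(228.7), np.float64(415.3), np.float64(183.4))
0.011 w8 (obs 215,422,191) (np.float64(213.4), np.float64(431.5), np.float64(196.3)) (np.float64(216.8), np.float64(428.1), np.float64(193.2)) glass (np.float64(228.8), np.float64(416.1), np.float64(182.4))
0.013 w8 (obs 215,422,191) (np.float64(215.1), np.float64(429.7), np.float64(195.0)) (np.float64(218.4), np.float64(426.3), np.float64(191.9)) glass (np.float64(230.2), np.float64(414.5), np.float64(181.2))
0.015 w8 (obs 215,422,191) (np.float64(216.7), np.float64(428.0), np.float64(193.6)) (np.float64(220.0), np.float64(424.6), np.float64(190.6)) glass (np.float64(231.6), np.float64(413.0), np.float64(180.0))
0.017 w8 (obs 215,422,191) (np.float64(218.2), np.float64(426.3), np.float64(192.3)) (np.float64(221.5), np.float64(423.0), np.float64(189.4)) glass (np.float64(232.9), np.float64(411.6), np.float64(178.9))
w7 60 235 408
w7 80 233 410
w7 90 232 410
w7 100 233 408
w7 glass 246 398 170
w8 60 221 415
w8 80 219 415
w8 90 218 416
w8 100 220 413
w8 glass 222 402 195
```

The loupe is held level, and the lens is at about (-1,-84,+13) mm in the tool frame. I'll carry it over to the stand, staying high.

>>> {"fn": "carry_out", "kwargs": {
  "targets": "-10 -1 -6 0 0 0 0;-20 -1.5 -6 0 0 0 0;-25 -1.5 -6 0 0 0 0;-25 -1.5 -6 0 0 0 0;-25 -1.5 -6 0 0 0 0"
}}

```text
time_s: 18.62
eef_pos: [0.5313, -0.1266, 0.2316]
eef_rot: [[0.348, -0.938, 0.0], [-0.938, -0.348, -0.0], [0.0, -0.0, -1.0]]
force: [0.1, 0.4, -1.3]
opening: 0.0207
```

>>> {"fn": "carry_out", "kwargs": {
  "targets": "-25 -1.5 0 0 0 0 0;-25 -1.5 0 0 0 0 0;-25 -1.5 0 0 0 0 0;-25 -1.5 0 0 0 0 0;-25 -1.5 0 0 0 0 0"
}}

```text
time_s: 19.03
eef_pos: [0.4946, -0.0068, 0.2313]
eef_rot: [[0.348, -0.938, 0.001], [-0.938, -0.348, -0.0], [0.001, -0.0, -1.0]]
force: [0.3, -0.2, -1.1]
opening: 0.0206
```

>>> {"fn": "carry_out", "kwargs": {
  "targets": "-25 -1.5 0 0 0 0 0;-25 -1.5 0 0 0 0 0;-25 -1.5 0 0 0 0 0;-25 -1.5 0 0 0 0 0;-25 -1.5 0 0 0 0 0"
}}

```text
time_s: 19.45
eef_pos: [0.4581, 0.1129, 0.2313]
eef_rot: [[0.348, -0.938, 0.001], [-0.938, -0.348, -0.001], [0.001, -0.001, -1.0]]
force: [0.4, 0.3, -0.8]
opening: 0.0207
```

>>> {"fn": "carry_out", "kwargs": {
  "targets": "-25 -1.5 0 0 0 0 0;-25 -1.5 0 0 0 0 0;-20 -1.5 0 0 0 0 0;-3 -1 0 0 0 0 0;0 0 0 0 0 0 0"
}}

```text
time_s: 19.87
eef_pos: [0.4381, 0.1832, 0.2312]
eef_rot: [[0.35, -0.937, 0.001], [-0.937, -0.35, -0.0], [0.0, -0.001, -1.0]]
force: [0.1, -0.9, -1.3]
opening: 0.0209
```

>>> {"fn": "carry_out", "kwargs": {
  "targets": "0 0 0 0 0 0 0;0 0 0 0 0 0 0;0 0 0 0 0 0 0;0 0 0 0 0 0 0;0 0 0 0 0 0 0"
}}

```text
time_s: 20.28
eef_pos: [0.439, 0.181, 0.2308]
eef_rot: [[0.346, -0.938, -0.0], [-0.938, -0.346, -0.0], [0.0, 0.0, -1.0]]
force: [0.5, -0.4, -0.8]
opening: 0.0207
```

```bash
python3 - <<'E'
from h import *
s=state();print(s['eef_pos'],s['eef_rot'].round(3),s['joint_positions'],s['force'])
p=camera_params('wrist');im=get_image('wrist');cv2.imwrite('pics/w9.png',im[:,:,::-1]);np.save('w9.npy',p,allow_pickle=True)
for t in('lens',):
  for r in nets.tip_of(t,'wrist'):print(t,r, (s['eef_rot'].T@(r['position']-s['eef_pos'])*1000).round(1))
im=get_image('scene');cv2.imwrite('pics/s9.png',im[:,:,::-1])
for t in('lens','pointer_tip'):
  for r in nets.tip_of(t,'scene'):print(t,r, (s['eef_rot'].T@(r['position']-s['eef_pos'])*1000).round(1))
T=np.array([.4319,.2060,.142]);print((s['eef_rot'].T@(T-s['eef_pos'])*1000).round(1))
E
```

```text
[0.43901795 0.18096642 0.23075357] [[ 0.346 -0.938 -0.   ]
 [-0.938 -0.346 -0.   ]
 [ 0.     0.    -1.   ]] [ 0.17479415  0.05801365 -0.67544831  1.84394973  0.0383149   1.25268168
 -1.72890109] [ 0.5286622  -0.39942303 -0.8170434 ]
lens {'position': [0.5193, 0.211, 0.2196], 'p': 0.56} [ -0.4 -85.7  11.1]
lens {'position': [0.5166, 0.206, 0.2175], 'p': 0.69} [  3.4 -81.5  13.2]
lens {'position': [0.5636, 0.2194, 0.1285], 'p': 0.19} [   7.1 -130.2  102.2]
pointer_tip {'position': [0.7572, 0.2162, 0.1024], 'p': 0.6} [  77.1 -310.7  128.3]
pointer_tip {'position': [0.3768, 0.4115, 0.098], 'p': 0.58} [-237.8  -21.5  132.7]
pointer_tip {'position': [0.5641, 0.2173, 0.1281], 'p': 0.54} [   9.2 -129.9  102.6]
[-26.   -2.   88.7]
```

View pics/w9.png

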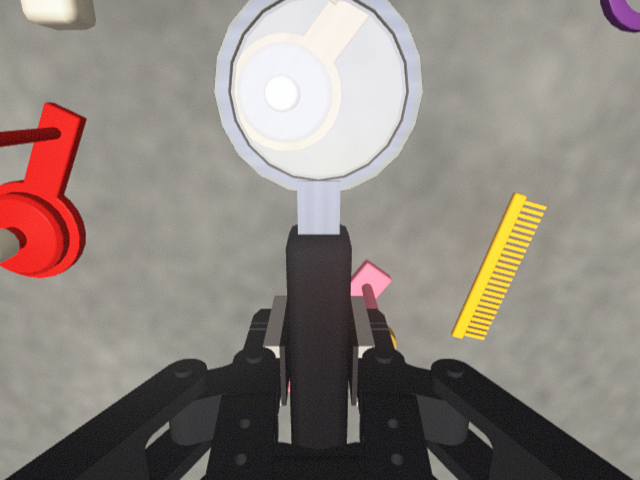

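View pics/s9.png

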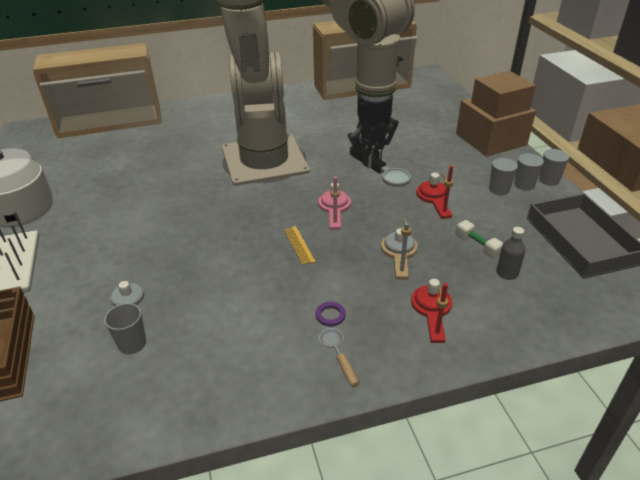

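>>> {"fn": "carry_out", "kwargs": {
  "targets": "-8 -1 0 0 0 0 0;-10 -1 0 0 0 0 0;-8 0 0 0 0 0 0;0 0 0 0 0 0 0;0 0 0 0 0 0 0"
}}

```text
time_s: 20.95
eef_pos: [0.4313, 0.2075, 0.2308]
eef_rot: [[0.349, -0.937, -0.0], [-0.937, -0.349, 0.0], [-0.0, 0.0, -1.0]]
force: [0.5, -0.1, -2.1]
opening: 0.0209
```

>>> {"fn": "carry_out", "kwargs": {
  "targets": "0 0 10 0 0 0 0;0 0 15 0 0 0 0;0 0 15 0 0 0 0;0 0 0 0 0 0 0;0 0 0 0 0 0 0"
}}

```text
time_s: 21.37
eef_pos: [0.4313, 0.2061, 0.19]
eef_rot: [[0.347, -0.938, -0.002], [-0.938, -0.347, -0.001], [-0.0, 0.002, -1.0]]
force: [0.1, -0.4, 0.3]
opening: 0.0206
```

>>> {"fn": "carry_out", "kwargs": {
  "targets": "0 0 0 0 0 0 0;0 0 0 0 0 0 0;0 0 0 0 0 0 0;0 0 0 0 0 0 0;0 0 0 0 0 0 0"
}}

```text
time_s: 21.78
eef_pos: [0.4319, 0.2067, 0.1911]
eef_rot: [[0.347, -0.938, 0.001], [-0.938, -0.347, 0.0], [0.0, -0.001, -1.0]]
force: [0.2, 0.1, -1.6]
opening: 0.021
```

```bash
python3 - <<'E'
from h import *
s=state();print(s['eef_pos'],s['eef_rot'].round(3))
p=camera_params('wrist');im=get_image('wrist');cv2.imwrite('pics/w10.png',im[:,:,::-1]);np.save('w10.npy',p,allow_pickle=True)
im=get_image('scene');cv2.imwrite('pics/s10.png',im[:,:,::-1]);cv2.imwrite('pics/s10c.png',cv2.resize(im[150:300,320:520,::-1],(800,600),interpolation=cv2.INTER_CUBIC))
for t in('lens','pointer_tip'):
  for r in nets.tip_of(t,'scene'):print(t,r, (s['eef_rot'].T@(r['position']-s['eef_pos'])*1000).round(1))
p9=np.load('w9.npy',allow_pickle=True).item();print('cap from w9',onz((282,93),.054,p9))
E
```

```text
[0.43188288 0.20667277 0.19113639] [[ 0.347 -0.938  0.001]
 [-0.938 -0.347  0.   ]
 [ 0.    -0.001 -1.   ]]
lens {'position': [0.5066, 0.2329, 0.1753], 'p': 0.73} [  1.4 -79.2  15.9]
pointer_tip {'position': [0.7571, 0.2176, 0.1025], 'p': 0.6} [ 102.7 -308.7   88.9]
pointer_tip {'position': [0.3752, 0.4072, 0.1003], 'p': 0.55} [-207.7  -16.4   90.8]
pointer_tip {'position': [0.5629, 0.2192, 0.1301], 'p': 0.42} [  33.8 -127.2   61.1]
cap from w9 [0.51128296 0.2357104  0.054     ]
```

View pics/w10.png

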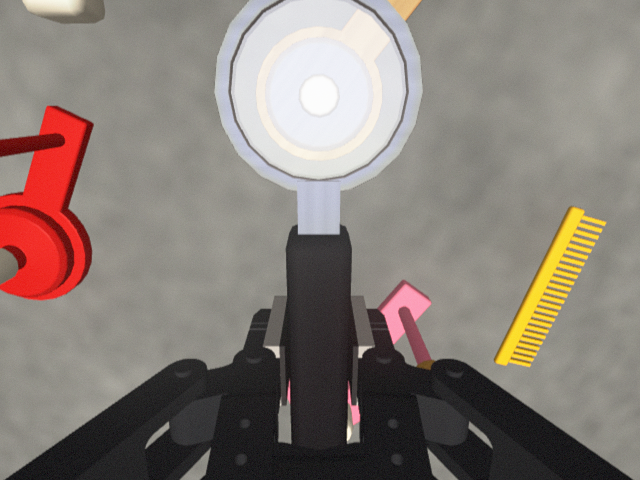

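View pics/s10c.png

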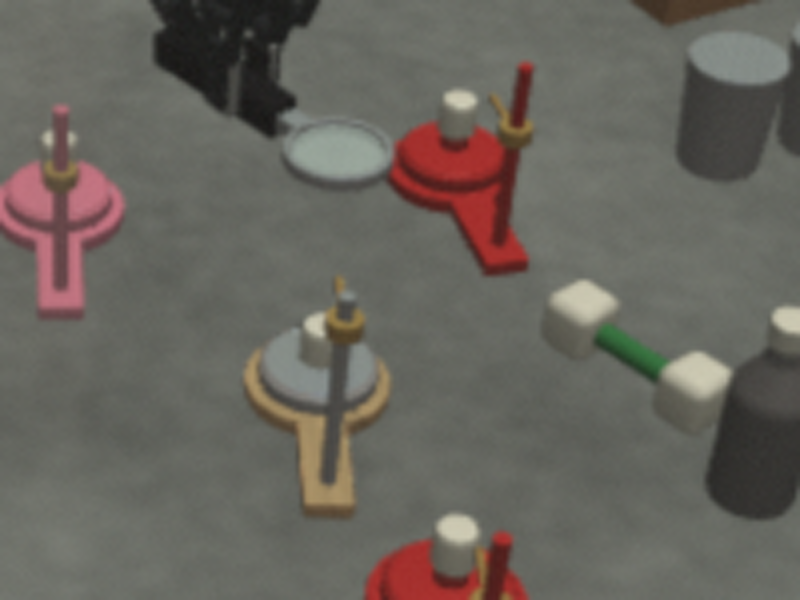

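>>> {"fn": "carry_out", "kwargs": {
  "targets": "0 0 7 0 0 0 0;0 0 10 0 0 0 0;0 0 10 0 0 0 0;0 0 10 0 0 0 0;0 0 6 0 0 0 0"
}}

```text
time_s: 22.4
eef_pos: [0.431, 0.2062, 0.1458]
eef_rot: [[0.348, -0.938, -0.002], [-0.938, -0.348, -0.001], [-0.0, 0.002, -1.0]]
force: [-0.8, -0.5, -1.3]
opening: 0.021
```

>>> {"fn": "carry_out", "kwargs": {
  "targets": "0 0 3 0 0 0 0;0 0 3 0 0 0 0;0 0 0 0 0 0 0;0 0 0 0 0 0 0;0 0 0 0 0 0 0"
}}

```text
time_s: 22.82
eef_pos: [0.4319, 0.2068, 0.1422]
eef_rot: [[0.347, -0.938, 0.001], [-0.938, -0.347, 0.0], [0.0, -0.001, -1.0]]
force: [0.2, 0.0, -1.2]
opening: 0.0208
```

>>> {"fn": "carry_out", "kwargs": {
  "targets": "0 0 0 0 0 0 0;0 0 0 0 0 0 0;0 0 0 0 0 0 0;0 0 0 0 0 0 0;0 0 0 0 0 0 0"
}}

```text
time_s: 23.23
eef_pos: [0.4317, 0.2066, 0.1419]
eef_rot: [[0.347, -0.938, 0.0], [-0.938, -0.347, -0.0], [0.0, -0.0, -1.0]]
force: [0.8, 0.4, -1.0]
opening: 0.0208
```

```bash
python3 - <<'E'
from h import *
s=state();print(s['eef_pos'],s['eef_rot'].round(3),s['qd'],s['force'])
p=camera_params('wrist');im=get_image('wrist');cv2.imwrite('pics/w11.png',im[:,:,::-1]);np.save('w11.npy',p,allow_pickle=True)
im=get_image('scene');cv2.imwrite('pics/s11c.png',cv2.resize(im[180:270,350:470,::-1],(800,600),interpolation=cv2.INTER_CUBIC))
for t in('lens','pointer_tip'):
  for r in nets.tip_of(t,'scene'):print(t,r)
S=camera_params('scene')
print('lens proj scene',proj(s['eef_pos']+s['eef_rot']@[-.001,-.0843,.013],S))
p10=np.load('w10.npy',allow_pickle=True).item();print('cap from w10',onz((319,96),.054,p10))
E
```

```text
[0.43173962 0.2066053  0.14186131] [[ 0.347 -0.938  0.   ]
 [-0.938 -0.347 -0.   ]
 [ 0.    -0.    -1.   ]] [-4.64779780e-04  7.33844564e-04 -1.16279279e-03 -1.83335701e-03
 -7.55072225e-04  8.89308847e-04 -5.69165063e-05] [ 0.7843555   0.3591626  -0.99824222]
lens {'position': [0.6369, -0.412, -0.001], 'p': 0.74}
lens {'position': [0.5083, 0.2338, 0.1237], 'p': 0.57}
pointer_tip {'position': [0.7596, 0.2163, 0.0995], 'p': 0.65}
pointer_tip {'position': [0.562, 0.218, 0.1277], 'p': 0.61}
pointer_tip {'position': [0.3751, 0.4085, 0.1004], 'p': 0.39}
pointer_tip {'position': [0.6355, -0.4116, 0.0009], 'p': 0.28}
lens proj scene [402.01673541 205.74192806]
cap from w10 [0.51067114 0.23660538 0.054     ]
```

View pics/w11.png

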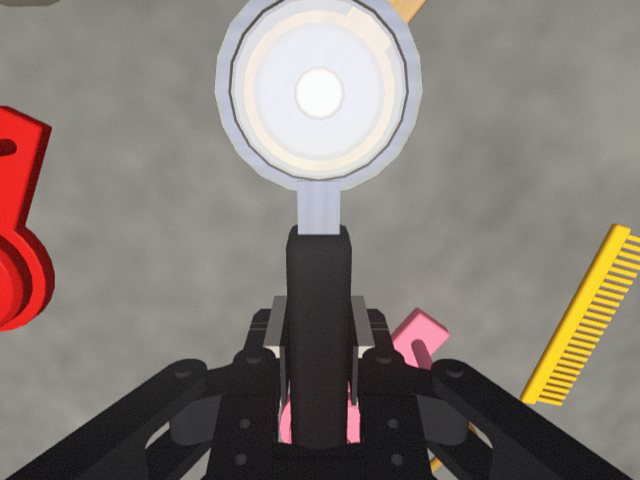

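View pics/s11c.png

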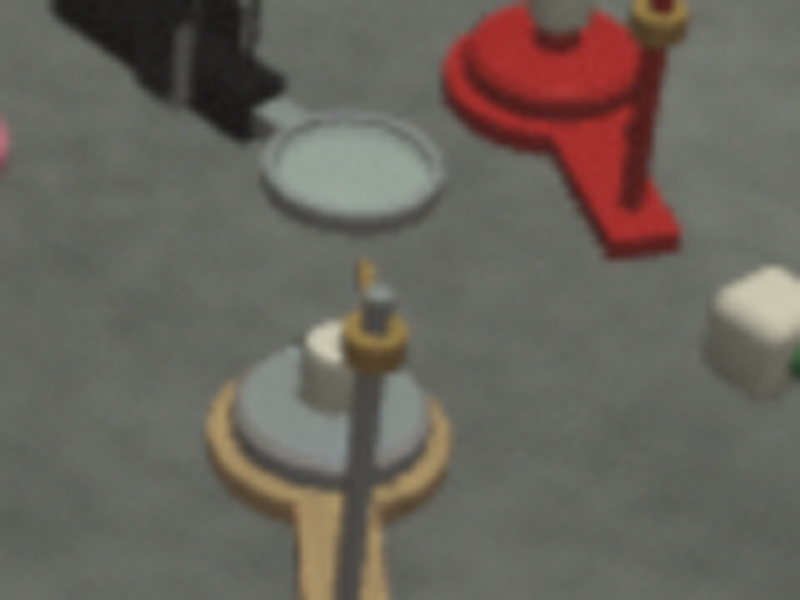

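```bash
python3 - <<'E'
from h import *
from scipy.optimize import brentq
S=camera_params('scene')
im=cv2.imread('pics/s10.png')
a=np.array([.5107,.2366])
for yaw in(-.305,-.33):
  tip=a+.052*np.array([np.cos(yaw),np.sin(yaw)])
  print('tip h',[round(brentq(lambda h:proj((*tip,h),S)[1]-r,.05,.25),4) for r in(219.,219.6,220.2)],proj((*tip,.129),S))
print('lens h',[round(brentq(lambda h:proj((*a,h),S)[1]-r,.05,.25),4) for r in(204.5,205.1,205.7)])
# rim predicted outline
q=np.array([proj((a[0]+.032*np.cos(k),a[1]+.032*np.sin(k),.129+.0045),S) for k in np.linspace(0,6.28,100)]);print('top outline rows',q[:,1].min(),q[:,1].max(),'cols',q[:,0].min(),q[:,0].max())
q[:]=[proj((a[0]+.032*np.cos(k),a[1]+.032*np.sin(k),.129-.0045),S) for k in np.linspace(0,6.28,100)];print('bottom',q[:,1].max())
T=camera_params('top');tip=a+.052*np.array([np.cos(-.31),np.sin(-.31)])
for h in(.12,.125,.13,.135):print(h,'top',proj((*tip,h),T),'obs 229.8,238.6')
E
```

```text
tip h [0.1298, 0.1281, 0.1264] [403.97605794 219.2956211 ]
tip h [0.1298, 0.1281, 0.1264] [403.40093402 219.28953982]
lens h [0.1327, 0.131, 0.1292]
top outline rows 196.31664686867097 212.42822054947672 cols 388.36460980680835 415.9500645339029
bottom 215.5559962779564
0.12 top [229.19657312 239.76053115] obs 229.8,238.6
0.125 top [228.86936675 239.40053724] obs 229.8,238.6
0.13 top [228.53978815 239.03793338] obs 229.8,238.6
0.135 top [228.20781142 238.6726911 ] obs 229.8,238.6
```

Everything agrees, so I'm handing in. The lens is within about 1 mm of the cap axis, its height is 0.129–0.131 m against the pointer's 0.128–0.129 m, and the arm is still.

```bash
python3 - <<'E'
from h import *
s=state();print(s['time_s'],s['eef_pos'],s['opening']);print(order.sign_off())
E
```

```text
23.4333 [0.43169643 0.20656655 0.14177608] 0.02063728710102019
the job is handed in; nothing more can be done
None
```

I pressed the spout cap of the wooden stand home, then picked up the black-handled lens and handed in at 23.4 s with it held level over the cap. No verdict was reported.

- **Cap:** it reached its hard stop with the fingertips 54 mm above the ledge, as specified, at about 20 N. Pictures afterwards showed it lower.
- **Lens position:** seen through the glass, the cap's axis was within about 1 mm of the lens centre.
- **Lens height:** by the gripper pose the lens is 129 mm above the ledge, and the scene camera puts it at 129–133 mm. The pointer measures 126–130 mm, with a best estimate of 128–129 mm.
- **Steadiness:** the lens was level to within what I could measure and the arm was still. It hung about 20 mm clear of the pointer.
- **Pointer and other things:** the pointer looked unmoved after the press and in the last picture. I saw no bystander moved in the pictures I took, but did not measure each one.

**Disagreements:** the recognition network's reading of the lens was about 5 mm lower (124 mm). I kept the height from the gripper pose and the rim outline, which agreed. Earlier cap readings differed by up to 4 mm, the largest from a picture taken while the arm was still settling.

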